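# Slide the mixer battery pack onto its charging shoe

## Task

Somebody left a bottle standing on the charging shoe in front of its rail: lift it off and stand it upright on the table, clear of the shoe. Then take the larger battery pack and slide it, channel onto the rail, from the open end of the shoe until it is fully home against the end stop with both detents clicked into its sides; let go of it. Keep the bottle upright, and leave the smaller pack, the timer, the pastry cutter and the lidded jar where they stand.

Things in the scene. Friction and masses are not known exactly. Their poses are not given: they have to be found in the camera images.
- pack: Larger battery pack, loose, 0.25-0.5 kg, white, 110 (x) x 60 (y) x 75 mm high. Origin: centre of underside; +x = nose (goes onto the rail first), z up. Body 45 mm high. Underside T-channel along x, open at the nose, closed for the last 8 mm of the tail: slot 24 mm wide between lips 6.5 mm high, above them 40 mm wide up to 18 mm. Each side has a notch at x = +26 mm, 16 mm long, 6 mm deep.
- pack_grip (a point): Centre of the grey grip block on top of the larger pack, 60 mm above the pack's origin; axes as the pack's. The block is 70 long (x) x 34 wide (y) x 30 mm high (45 to 75 mm above the pack's underside), with rounded edges: take it from above across y. A thin black line crosses the top of the body beside the block at the tail end.
- shoe: Charging shoe, fixed. Aluminium plate 20 mm thick spanning x -130 to +75, y -62 to +62 mm from the origin, which is at table height under the pack's home. +x = slide-on direction. End stop: grey block, face at x = +56 mm, 90 mm wide, up to 66 mm above the table. Detent housings at x = +26, y = +-49 to 61 mm, up to 53 mm high. Before the rail (x < -42 mm) the plate is a bare run-in.
- shoe_home (a point): Where the pack's origin is when fully home: on the plate's top (20 mm above the table); axes as the shoe's; the pack's +x must agree with +x here. The pack slides in with its underside on the plate or up to 3 mm above it; carried 1 to 2 mm clear it runs easily, pressed down on the plate (friction about 0.6) it may bind.
- shoe_mouth (a point): Tip of the rail's rounded open end, at plate height, 42 mm before shoe_home; axes as the shoe's. The steel T-rail runs from here along +x to the end stop: stem 20 mm wide, head 36 mm wide, head underside 10.5 mm and top 16.5 mm above the plate. The pack's lips run under the head with 4 mm of vertical and 2 mm of sideways play either way.
- detent_left (a joint): Spring detent roller (upright, 16 mm diameter) at x = +26 mm on the shoe's +y side, in m: 0 = fully out; the pack's side pushes it back 5 mm (3 to 7) in passing, and it springs back to about 0 in the notch when the pack is home. It presses with 2 N at 0, 4.5 N at 5 mm; sliding the pack past both takes about 5 to 17 N.
- detent_right (a joint): The same detent at the shoe's -y side.
- bottle: Small round colour squeeze bottle with a pale cap, loose, 41 mm diameter, 108 mm high (body to 83 mm), about 0.09 kg, standing upright at the start on the shoe's run-in, in the way of the pack. Origin: centre of its underside, z up.
- small_pack: The smaller battery pack, for another tool, not to be used: same plastics, 76 long (x) x 46 wide (y) x 62 mm high, loose. Origin: centre of its underside, z up. (Part of the table is covered by a baking mat 1.6 mm thick; things may stand on or off it.)
- timer: Bystander: round kitchen timer with knob, 70 mm diameter, 37 mm high. Origin: centre of its underside.
- cutter: Bystander: round steel pastry cutter ring, 64 mm diameter, 33 mm high. Origin: centre of its underside.
- jar: Bystander: lidded round sprinkle jar, 47 mm diameter, 63 mm high. Origin: centre of its underside.
Not all that is in view belongs to the job. What is shaped like the pack but purple is not meant. Leave any yellow look-alike of the bottle alone.

How it is judged:
By the outcome, as a careful person would: the job done as asked, in the order asked, and still so for the second after the job is handed in, with the robot touching nothing.
It also fails if it takes over 59 s, if anything falls off the work surface, if the arm or the gripper's body presses on something with over 40 N, if the wrist force passes 120 N, or if a joint passes its speed limit or range.

## Robot

A 6-joint arm with a two-finger parallel gripper is mounted at the origin on a cart in front of the work surface, level with it; the furniture and walls round the work are solid. World frame = base frame: x ahead of the robot, y to its left, z up, the work surface at z = 0. Lengths are in mm, angles in rad, forces in N, time in s.
With the tool pointing down it reaches from about 350 to 775 mm from the base axis. Payload 7.3 kg.
Tool frame: the origin (TCP) lies at the very end of the fingers, on their centre line; the grasp point (between the pads) lies 19 mm behind it (bot.grip_point_offset is the distance from the TCP to the grasp point, in mm); z points along the fingers, y is the line along which they close (so a half turn about z gives the same grasp; the last joint's range is limited). The gripper opens to 92 mm and grips with 3 to 60 N. Pads are 19 mm wide; open, the fingers measure 130 mm over their backs; the gripper's body (75 mm by 190 mm) begins 47 mm behind the grasp point.
Start: joints at [1.136, 0.342, 1.524, -0, 1.275, -0.146], TCP at [149.507, 503.285, 194.541] pointing down, gripper open.
Joint ranges: [-2.53, 2.53], [-0.77, 2.02], [0.04, 2.7], [-1, 4.14], [0.28, 2.66], [-3.11, 3.11]. Speed limits (rad/s): [2.57, 2.57, 3.14, 3.14, 3.14, 3.14].

## Interface

Orientations are given as [roll, pitch, yaw] about the fixed x, y, z axes, in that order (R = Rz(yaw) Ry(pitch) Rx(roll)).
In Python, from plant import bot gives the robot as it stands. The module is installed in compiled form; this text tells all that it offers.
- The arm moves only by the shell command python3 -m jog 'ROWS' [OPENING]. ROWS is JSON, a list of rows, each a list of 6 numbers: the shift along the tool's x, y, z in mm, then the turn, a rotation vector about the tool's x, y, z in rad. In form: [[dx, dy, dz, rx, ry, rz], ...]. A call has 1 to 12 rows; each row shifts and turns the commanded pose from where the row before left it, along the tool's axes as they then stand; what a row does not reach is not made up. A row lasts 1/10 s, in which the tool goes at most 50 mm and 8.59 degrees, less where a joint would pass 70% of its speed; a pose out of reach is approached as far as the arm can. A call with a gripper value outside its range is refused whole. OPENING is the opening in per cent of the stroke, from 0 (shut) to 100 (fully open), set as the call begins (- or left out, the last holds). The fingers move at their own pace and stop on an object; the grip force is fixed at half the most. Time passes only in rows, so rows that do not move let the fingers close. It gives the time, the measured TCP pose, the force, the opening and the grip force at its end, in the units of the state.
- bot.get_obs(): the state, without advancing time (a new reading comes with each control period).
- bot.capture(name): name is "scene" or "top" or "wrist"; returns the picture (384x512x3 uint8, red, green, blue); there is no depth.
- bot.camera_model(name): a dict with "fx", "fy", "cx", "cy" (pixels), "dist_coeffs" ([k1, k2, p1, p2, k3] as OpenCV has them; the pictures are not rectified), "position" and "orientation" of the camera in the world; the wrist camera has in their place "T_tool_cam" (4x4, takes a point from camera to tool coordinates, whose origin is the TCP and whose axes are the flange's). Camera axes: x right, y down, z forward; pixel columns grow to the right and rows downward; lengths in mm; the calibration is good to about 2 mm. A picture is of the moment at which its call begins: read the wrist's pose just before it. camera_model takes no time and is no camera call.
- bot.close_job(): hands the job in; it is judged then, once.
Trained networks look in the newest picture that a camera, given by its name, has taken for a name from the list of things; names that differ only in an ending like _2 or _b are one class to them, and where a whole thing is asked for, a point or a joint stands for the part that bears it (a point fixed in the world has none). Each returns a list of dicts, best first, with "p" (0 to 1); they miss things now and then, are a little off and sometimes report something else, mostly with a low value. They report only what shows in the picture. A call takes as long as a camera call. They do not tell look-alikes from the thing itself.
- bot.outline_of(target, camera): "mask" (384x512 bool, what is visible of it) and "pixel" ([column, row] in pixels, amid what is visible of it).
The state is a dict: "time": time; "joint_positions": joint angles; "dq": joint speeds; "tau": joint torques, N m; "tool_pos": TCP position; "tcp_rot": TCP orientation; "contact_force": force on the tool from outside, world axes, zero at the start; "moment": the same for the moment, N m; "grip_width": finger opening in mm; "finger_force": force on a finger pad.
Only numpy, scipy, OpenCV 4.12 (cv2) and the standard library are available. Lean on these libraries where they do the work, as an engineer would, in place of code of your own. Each camera call takes 0.05 s, during which the arm holds its last target. There are 200 camera calls.

## Working session

There is one attempt and no reset: what is moved stays moved. The work goes in short steps, Python scripts to look and compute and a shell command to move; the robot and the scene stay as the last step left them, time stands still between calls to the robot, and variables do not carry over. Pictures are saved under pics/ and viewed, at most 10 in all, crops included, and the job is handed in when it is done.

```bash
mkdir -p pics; python3 - <<'E'
from plant import bot
import cv2,numpy as np
print(bot.get_obs())
for n in("scene","top","wrist"):
    im=bot.capture(n); cv2.imwrite(f"pics/{n}0.png",im[:,:,::-1]); print(n,bot.camera_model(n))
a=cv2.imread("pics/scene0.png");b=cv2.imread("pics/top0.png")
for t in("pack","bottle","shoe","small_pack","timer","cutter","jar"):
    for n in("top","scene"):
        print(t,n,[(round(r["p"],2),np.round(r["pixel"]).tolist(),int(r["mask"].sum())) for r in bot.outline_of(t,n)])
E
```

```text
{'time': 0.0, 'joint_positions': array([ 1.13596253e+00,  3.42700073e-01,  1.52501724e+00, -1.48359155e-05,
        1.27536442e+00, -1.46009590e-01]), 'dq': array([-0.00043148, -0.00155433,  0.00033277, -0.00020877, -0.00176831,
       -0.00019374]), 'tau': array([-2.66016259e-04, -4.31237733e+01, -2.44220299e+01,  7.19393953e-02,
        5.58361982e-02, -1.01184066e-04]), 'tool_pos': array([149.33207308, 502.84962802, 193.85666255]), 'tcp_rot': array([-3.14011735e+00, -2.02612721e-04,  2.85277263e+00]), 'contact_force': array([-0.55711994, -0.39920738,  0.15258808]), 'moment': array([-0.06599953, -0.00595419, -0.0448364 ]), 'finger_force': 0.0, 'grip_width': 92.02480437791283}
scene {'fx': 393.97133544200074, 'fy': 393.97133544200074, 'cx': 256.51676512977923, 'cy': 192.62155398583872, 'dist_coeffs': array([-0.10207039,  0.        ,  0.        ,  0.        ,  0.        ]), 'position': array([-213.44296058, -412.48306424,  868.86650555]), 'orientation': array([-2.28787595, -0.00929835, -0.9930099 ])}
top {'fx': 448.4093138210789, 'fy': 448.4093138210789, 'cx': 261.54077487914645, 'cy
[... 803 characters left out ...]
]])}
pack top [(0.88, [193.0, 218.0], 512), (0.65, [165.0, 177.0], 533)]
pack scene [(0.97, [183.0, 157.0], 659), (0.93, [180.0, 189.0], 800)]
bottle top [(0.52, [273.0, 232.0], 94)]
bottle scene [(0.83, [284.0, 219.0], 435), (0.8, [246.0, 231.0], 422), (0.31, [181.0, 190.0], 853)]
shoe top [(0.83, [285.0, 184.0], 1787)]
shoe scene [(0.6, [296.0, 215.0], 1910)]
small_pack top [(0.66, [372.0, 204.0], 282)]
small_pack scene [(0.72, [378.0, 274.0], 626)]
timer top [(0.59, [200.0, 160.0], 299), (0.16, [291.0, 186.0], 1725)]
timer scene [(0.8, [224.0, 165.0], 257)]
cutter top []
cutter scene [(0.66, [382.0, 230.0], 299)]
jar top [(0.71, [143.0, 213.0], 145)]
jar scene [(0.7, [143.0, 164.0], 259)]
```

```bash
python3 - <<'E'
import cv2,numpy as np
a=cv2.imread("pics/scene0.png")[110:330,100:440];b=cv2.imread("pics/top0.png")[120:280,110:410]
a=cv2.resize(a,(800,518),interpolation=cv2.INTER_CUBIC); b=cv2.resize(b,(800,427),interpolation=cv2.INTER_CUBIC)
cv2.imwrite("pics/s1.png",a);cv2.imwrite("pics/t1.png",b)
E
```

```text
(no output)
```

View pics/s1.png

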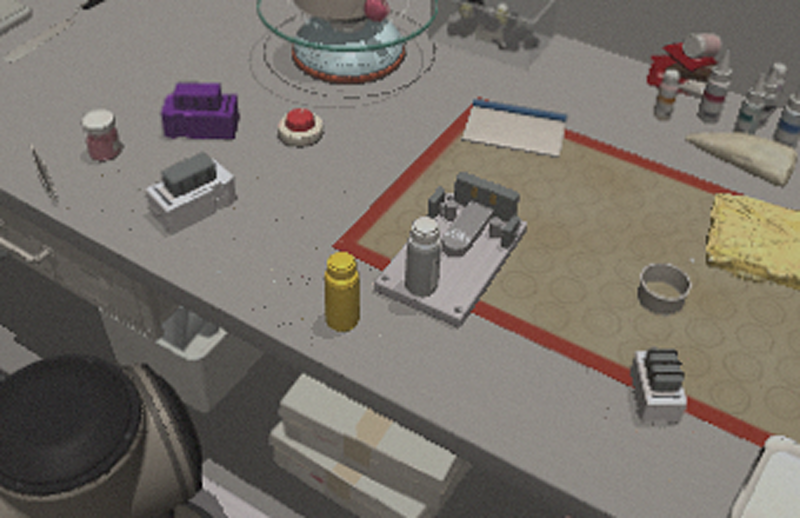

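View pics/t1.png

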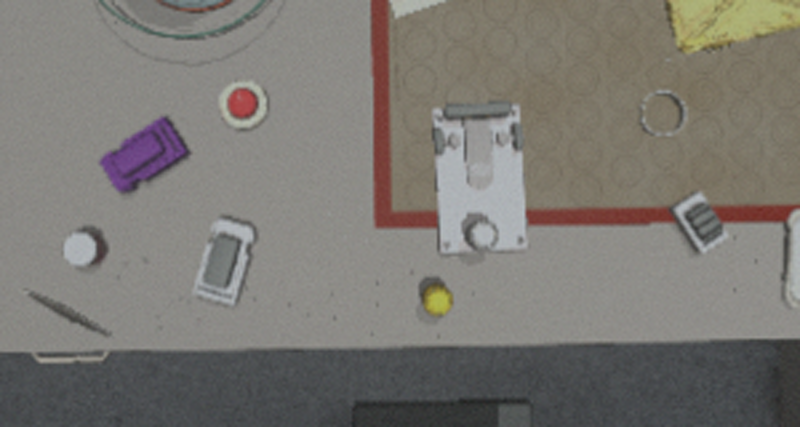

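The top crop shows the grey bottle's cap at about (482,233) and the shoe plate's near corners at (439,253) and (527,248). The white pack's block is at (222,262).

Candidates for the bottle: the grey one standing on the shoe (scene px 281,218), and the yellow one on the table (246,231). The grey one is meant. Candidates for the pack: white with a grey grip (181,190), purple (185,157) and the small ribbed white one (378,274). The large white one is meant. I'll confirm both in one enlarged crop.

```bash
cat > h.py <<'E'
import cv2,numpy as np
from plant import bot
from scipy.spatial.transform import Rotation as R
def ray(n,px,obs=None):
    m=bot.camera_model(n);K=np.array([[m['fx'],0,m['cx']],[0,m['fy'],m['cy']],[0,0,1]])
    u=cv2.undistortPoints(np.array([[px]],float),K,m['dist_coeffs'])[0,0]; d=np.array([u[0],u[1],1])
    if n=='wrist':
        o=obs or bot.get_obs(); T=np.eye(4);T[:3,:3]=R.from_euler('xyz',o['tcp_rot']).as_matrix();T[:3,3]=o['tool_pos'];T=T@m['T_tool_cam']
        return T[:3,3],T[:3,:3]@d
    return m['position'],R.from_euler('xyz',m['orientation']).as_matrix()@d
def at(n,px,z,obs=None):
    p,d=ray(n,px,obs); return np.round(p+d*(z-p[2])/d[2],1)
E
python3 - <<'E'
from h import *
T=lambda u,v:(110+u*.375,120+v*.375)
S=lambda u,v:(100+u*.425,110+v*.4247)
for nm,u,v,z in[("cap",482,233,108+20),("yellow",437,299,108),("plateNL",439,253,20),("plateNR",527,248,20),("plateFL",434,108,20),("plateFR",521,104,20),("block",222,262,75),("small",703,222,62),("cutter",663,113,33),("timer",243,104,37),("jar",82,249,63)]: print(nm,at("top",T(u,v),z))
for nm,u,v,z in[("cap",427,226,128),("plateN",377,288,20),("plateR",460,322,20),("plateF",525,233,20),("blocktop",188,168,75),("railtip",450,243,36)]: print(nm,at("scene",S(u,v),z))
for k,t in enumerate(("top","scene")):
  for r in bot.outline_of("pack",t)[:2]:
    pts=np.argwhere(r["mask"])[:,::-1].astype(np.float32); print(t,r["pixel"],cv2.minAreaRect(pts), at(t,r["pixel"],45))
a=cv2.imread("pics/scene0.png"); b=cv2.imread("pics/top0.png")
f=lambda i,x,y,w,h:cv2.resize(i[y:y+h,x:x+w],(400,300),interpolation=cv2.INTER_CUBIC)
cv2.imwrite("pics/c2.png",np.vstack([np.hstack([f(a,155,170,52,39),f(b,178,195,40,30)]),np.hstack([f(a,235,190,88,66),f(b,260,150,80,60)])]))
E
```

```text
cap [500.1 -32.5 128. ]
yellow [414.4  27.2 108. ]
plateNL [474.2  21.   20. ]
plateNR [ 478.9 -101.9   20. ]
plateFL [677.1  24.2  20. ]
plateFR [680.6 -97.9  20. ]
block [467.6 315.6  75. ]
small [ 510.  -339.7   62. ]
cutter [ 663.4 -295.    33. ]
timer [685.7 289.7  37. ]
jar [488.2 509.8  63. ]
cap [493.4 -42.  128. ]
plateN [463.6   6.5  20. ]
plateR [ 471.8 -107.4   20. ]
plateF [ 657.3 -104.4   20. ]
blocktop [463.9 310.7  75. ]
railtip [569.8 -37.2  36. ]
top [193.1, 218.0] ((194.30001831054688, 218.10000610351562), (17.708751678466797, 30.35786247253418), 18.43494987487793) [468.1 320.8  45. ]
top [165.2, 177.3] ((163.57955932617188, 178.57028198242188), (17.974414825439453, 31.416595458984375), 55.491477966308594) [619.7 422.5  45. ]
scene [183.3, 157.4] ((184.5, 156.5), (23.0, 31.0), 90.0) [597.4 417.6  45. ]
scene [179.7, 189.3] ((181.04638671875, 190.4793701171875), (26.297468185424805, 36.24785614013672), 66.03751373291016) [458.7 311.7  45. ]
```

View pics/c2.png

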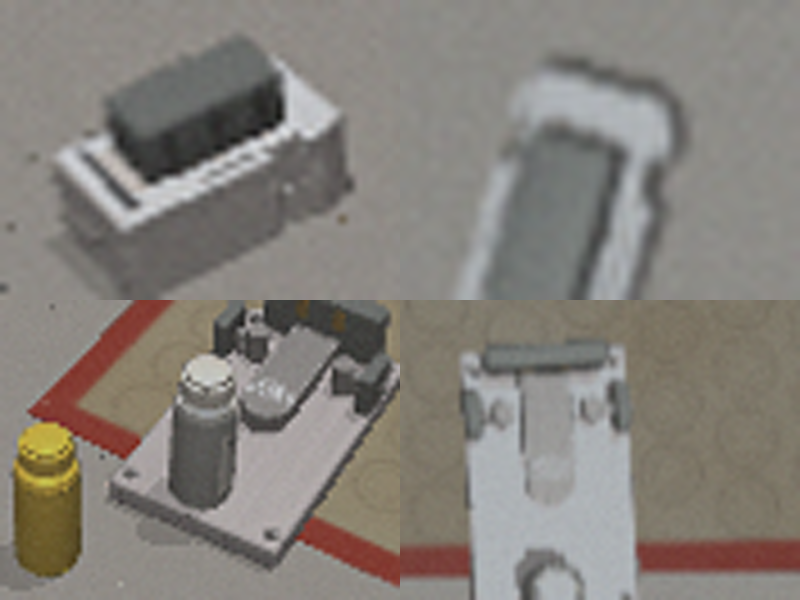

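The crop confirms both. The white pack has its black line (tail) at the near end, so its nose points away from the robot, yaw about -0.3. The grey bottle stands on the run-in. Moving above the shoe.

```bash
python3 -m jog '[[0,0,-20,0,0,-0.144],[0,0,-20,0,0,-0.144],[-22,-34,0,0,0,0],[-22,-34,0,0,0,0],[-22,-34,0,0,0,0],[-22,-34,0,0,0,0],[-22,-34,0,0,0,0],[-22,-34,0,0,0,0],[-22,-34,0,0,0,0],[-22,-34,0,0,0,0],[-22,-34,0,0,0,0],[-22,-34,0,0,0,0]]' 100; python3 -m jog '[[-22,-34,0,0,0,0],[-22,-34,0,0,0,0],[-22,-34,0,0,0,0],[-22,-34,0,0,0,0],[-22,-34,0,0,0,0],[-15,-25,0,0,0,0],[0,0,0,0,0,0],[0,0,0,0,0,0]]'
python3 - <<'E'
from h import *
o=bot.get_obs(); im=bot.capture("wrist"); print(o['tool_pos'],o['tcp_rot'])
cv2.imwrite("pics/w1.png",cv2.resize(im[:,:,::-1],(768,576)))
for t in("bottle","shoe"):
  for r in bot.outline_of(t,"wrist"):
    ys,xs=np.nonzero(r["mask"]);print(t,round(r["p"],2),r["pixel"],xs.min(),xs.max(),ys.min(),ys.max())
E
```

```text
time: 2.15
tool_pos: [369.9, 161.6, 234.8]
tcp_rot: [3.141, 0.001, 3.141]
contact_force: [-0.5, 0.2, 0.2]
grip_width: 91.7
finger_force: 0.0
time: 2.95
tool_pos: [493.8, -32.1, 234.2]
tcp_rot: [3.141, -0.001, 3.139]
contact_force: [0.2, 0.6, -0.4]
grip_width: 91.8
finger_force: 0.0
[493.84029948 -32.1316844  234.17749105] [ 3.14093654e+00 -8.50149340e-04  3.13948419e+00]
bottle 0.94 [255.3, 174.3] 236 269 154 200
bottle 0.69 [301.5, 105.8] 282 321 90 123
shoe 0.63 [250.4, 218.2] 208 294 149 269
shoe 0.61 [275.4, 249.2] 268 284 243 258
```

View pics/w1.png

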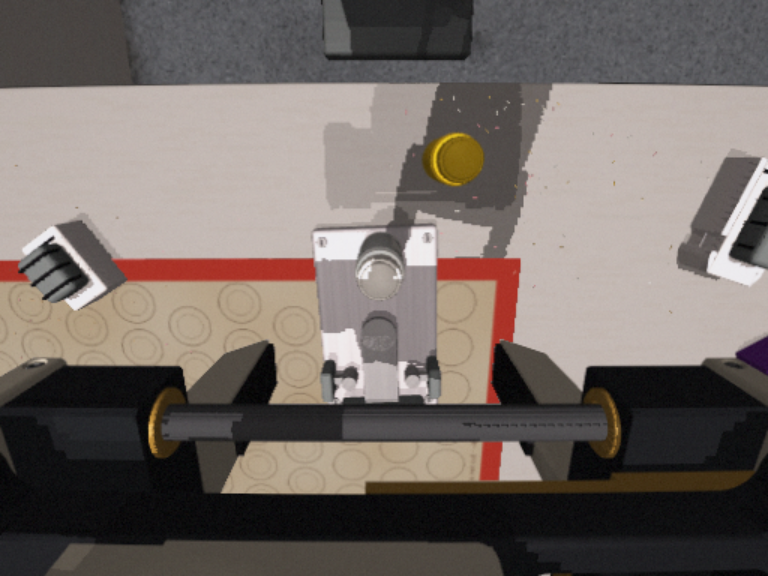

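The wrist view shows the cap at (380,278), plate corners at (315,228) and (437,226), and the rail tip near (379,318), all in the 1.5x picture.

```bash
python3 - <<'E'
from h import *
for nm,u,v,z in[("cap",380,278,128),("bbase",380,237,20),("NR",315,228,20),("NL",437,226,20),("FR",323,400,20),("FL",438,400,20),("holeR",321,241,20),("holeL",428,237,20),("tip",379,318,36),("yellow",459,158,108),("rollR",349,382,40),("rollL",413,381,40)]: print(nm,at("wrist",(u/1.5,v/1.5),z))
im=bot.capture("wrist")[140:280,190:310]
cv2.imwrite("pics/w1c.png",cv2.resize(im[:,:,::-1],None,fx=4,fy=4,interpolation=cv2.INTER_CUBIC))
E
```

```text
cap [497.1 -33.1 128. ]
bbase [486.1 -34.1  20. ]
NR [477.2 -97.6  20. ]
NL [475.2  21.5  20. ]
FR [669.9 -98.5  20. ]
FL [669.9  30.2  20. ]
holeR [490.  -92.3  20. ]
holeL [486.1  13.1  20. ]
tip [565.1 -35.2  36. ]
yellow [411.8  24.5 108. ]
rollR [635.5 -66.8  40. ]
rollL [6.343e+02 2.000e-01 4.000e+01]
```

View pics/w1c.png

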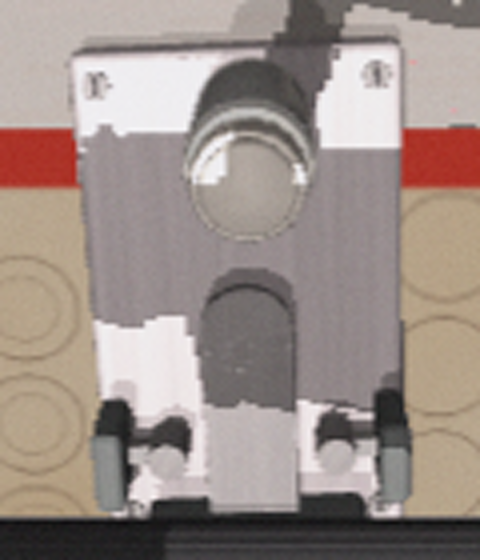

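```bash
python3 - <<'E'
from h import *
P=lambda u,v,z:at("wrist",(190+u/4,140+v/4),z)
for nm,u,v,z in[("NR",78,57,20),("R2",95,325,20),("NL",401,48,20),("L2",404,370,20),("tip",248,284,36.5),("ra",204,320,36.5),("rb",211,500,36.5),("la",294,320,36.5),("lb",298,500,36.5),("cap",251,186,128),("hR",97,85,20),("hL",376,73,20),("housR",109,465,53),("housL",397,462,53)]: print(nm,P(u,v,z))
E
```

```text
NR [480.7 -98.5  20. ]
R2 [587.4 -97.2  20. ]
NL [477.3  20.   20. ]
L2 [607.   26.1  20. ]
tip [563.5 -36.2  36.5]
ra [578.2 -52.9  36.5]
rb [656.5 -51.4  36.5]
la [578.2 -18.8  36.5]
lb [656.5 -16.5  36.5]
cap [498.6 -33.8 128. ]
hR [491.1 -92.   20. ]
hL [486.6  11.1  20. ]
housR [630.9 -89.1  53. ]
housL [629.6  20.4  53. ]
```

```bash
python3 -m jog '[[-5,-1.7,30,0,0,0],[0,0,35,0,0,0],[0,0,35,0,0,0],[0,0,30,0,0,0],[0,0,20,0,0,0],[0,0,14,0,0,0],[0,0,0,0,0,0]]' 100; python3 -m jog '[[0,0,0,0,0,0],[0,0,0,0,0,0],[0,0,0,0,0,0],[0,0,0,0,0,0],[0,0,0,0,0,0],[0,0,0,0,0,0],[0,0,0,0,0,0],[0,0,0,0,0,0]]' 25
```

```text
time: 3.85
tool_pos: [497.6, -32.6, 69.1]
tcp_rot: [3.141, -0.004, -3.141]
contact_force: [0.0, -0.1, 0.5]
grip_width: 91.9
finger_force: 0.0
time: 4.65
tool_pos: [500.1, -33.9, 71.5]
tcp_rot: [-3.141, 0.003, 3.141]
contact_force: [-0.4, -2.0, 8.5]
grip_width: 32.5
finger_force: 6.2
```

The grip is only 32 mm wide with an upward force, so the pads are probably on the sloping shoulder. Reopening and taking it slightly lower.

```bash
python3 -m jog '[[0,0,0,0,0,0],[0,0,0,0,0,0],[0,0,0,0,0,0],[0,0,0,0,0,0],[0,0,0,0,0,0],[0,0,0,0,0,0]]' 70; python3 - <<'E'
from h import *
o=bot.get_obs(); im=bot.capture("wrist"); print(o['tool_pos'],o['grip_width'],o['contact_force'],o['finger_force'])
b=bot.capture("scene")[170:270,220:330]
cv2.imwrite("pics/w2.png",np.hstack([cv2.resize(im[100:300,150:360,::-1],(400,381)),cv2.resize(b[:,:,::-1],(400,381))]))
E
```

```text
time: 5.25
tool_pos: [499.0, -33.7, 70.4]
tcp_rot: [3.141, -0.0, 3.141]
contact_force: [0.1, -0.4, 1.2]
grip_width: 64.0
finger_force: 0.8
[498.95046989 -33.66882039  70.3537819 ] 63.965829011520704 [ 0.11686811 -0.44993424  1.19985472] 0.8444858912844211
```

View pics/w2.png

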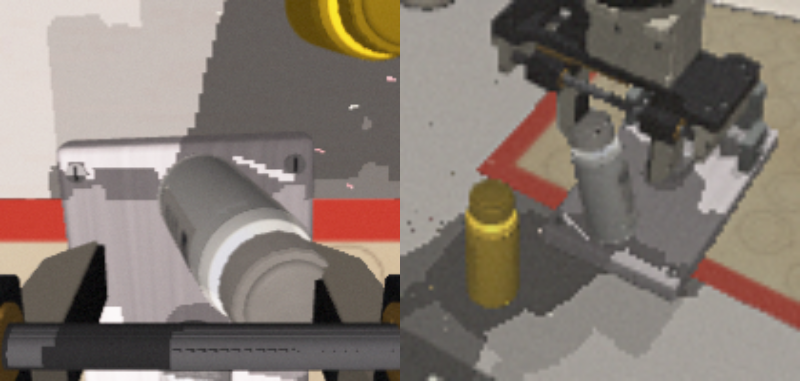

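The bottle is leaning towards +y against the left finger. I'll quantify the lean before acting.

```bash
python3 - <<'E'
from h import *
C=lambda u,v,z:at("wrist",(150+u*.525,100+v*.525),z)
S=lambda u,v,z:at("scene",(220+u*.275,170+v*.2625),z)
print("base edge",C(162,200,22),C(190,157,22),C(225,160,22))
for z in(115,122,128):print(z,"captop",C(278,295,z),"scene",S(196,128,z))
print("scene base",S(215,237,20),S(188,225,20),S(240,230,20))
E
```

```text
base edge [504.5 -52.   22. ] [483.1 -38.4  22. ] [484.5 -22.   22. ]
115 captop [502.2  -9.  115. ] scene [502.4 -12.7 115. ]
122 captop [498.2 -10.1 122. ] scene [495.8 -16.4 122. ]
128 captop [494.7 -11.1 128. ] scene [490.1 -19.6 128. ]
scene base [494.8 -39.7  20. ] [493.6 -14.7  20. ] [512.4 -52.9  20. ]
```

```bash
python3 -m jog '[[0,0,2,0,0,0],[0,0,1,0,0,0],[0,0,0,0,0,0],[0,0,0,0,0,0],[0,0,0,0,0,0],[0,0,0,0,0,0]]' 50; python3 - <<'E'
from h import *
o=bot.get_obs(); im=bot.capture("wrist"); print(o['tool_pos'],o['grip_width'],o['contact_force'],o['finger_force'])
b=bot.capture("scene")[170:270,220:330]
cv2.imwrite("pics/w3.png",np.hstack([cv2.resize(im[100:300,150:360,::-1],(400,381)),cv2.resize(b[:,:,::-1],(400,381))]))
E
```

```text
time: 5.95
tool_pos: [501.9, -33.7, 70.7]
tcp_rot: [-3.141, 0.007, 3.14]
contact_force: [-0.8, 2.4, 23.9]
grip_width: 46.1
finger_force: 11.8
[501.94101859 -33.74403179  70.68034234] 46.12419796953467 [-0.8127035   2.36998431 23.91712714] 11.837752032150775
```

View pics/w3.png

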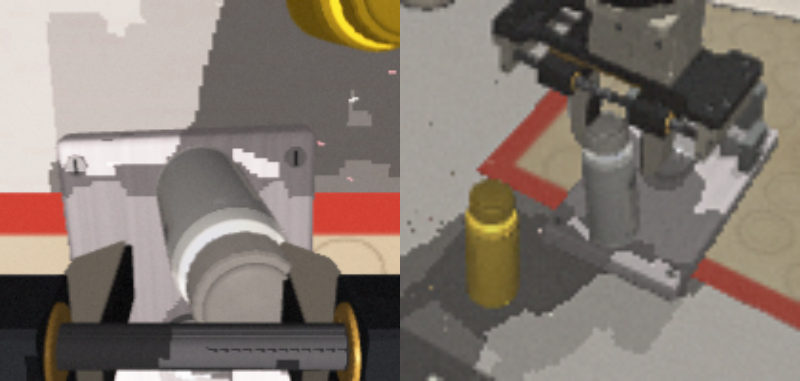

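The upward 24 N means the gripper's underside is pressing on the cap. I'll raise and open so the bottle can stand up, then grip higher.

```bash
python3 -m jog '[[0,0,-6,0,0,0],[0,0,-6,0,0,0],[0,0,-2,0,0,0],[0,0,0,0,0,0],[0,0,0,0,0,0],[0,0,0,0,0,0],[0,0,0,0,0,0],[0,0,0,0,0,0],[0,0,0,0,0,0],[0,0,0,0,0,0]]' 100; python3 - <<'E'
from h import *
o=bot.get_obs(); im=bot.capture("wrist"); print(o['tool_pos'],o['grip_width'],o['contact_force'],o['finger_force'])
b=bot.capture("scene")[170:270,220:330]
cv2.imwrite("pics/w4.png",np.hstack([cv2.resize(im[100:300,150:360,::-1],(400,381)),cv2.resize(b[:,:,::-1],(400,381))]))
E
```

```text
time: 7.05
tool_pos: [499.1, -33.7, 81.5]
tcp_rot: [3.141, -0.0, 3.141]
contact_force: [-0.3, 1.0, -0.2]
grip_width: 91.7
finger_force: 0.0
[499.06775689 -33.69561184  81.4666611 ] 91.65986585746187 [-0.27913212  1.00828517 -0.2139679 ] 0.0
```

View pics/w4.png

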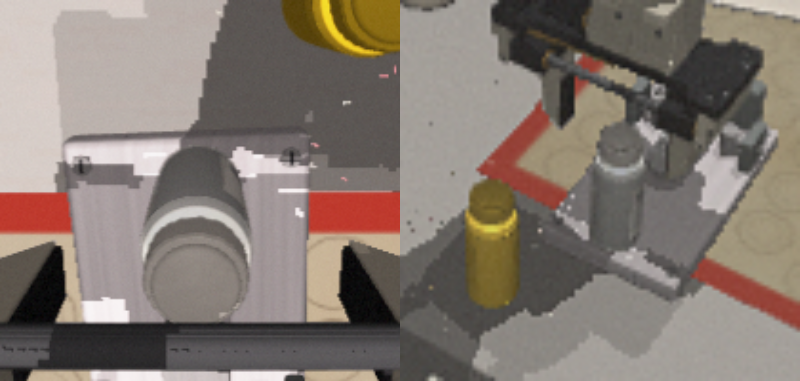

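The bottle stands upright again, with the cap centre at crop (195,278) and the base near (188,190).

```bash
python3 - <<'E'
from h import *
for u,v in((197,278),): print(at("wrist",(150+u*.525,100+v*.525),128))
for r in bot.outline_of("bottle","wrist")[:2]:
    ys,xs=np.nonzero(r["mask"]);print(r["p"],r["pixel"],xs.min(),xs.max(),ys.min(),ys.max())
    s=xs[ys>np.percentile(ys,90)]
    print(at("wrist",((xs.min()+xs.max())/2,ys.min()),20),at("wrist",r["pixel"],74))
    for y in range(ys.min(),ys.max()+1,6):print(y,xs[ys==y].min(),xs[ys==y].max(),end="; ")
E
```

```text
[495.3 -34.3 128. ]
0.88 [252.4, 226.2] 223 282 176 268
[480.6 -36.1  20. ] [507.3 -35.6  74. ]
176 247 258; 182 239 268; 188 235 272; 194 233 274; 200 231 275; 206 229 277; 212 227 279; 218 225 280; 224 224 281; 230 223 282; 236 224 281; 242 225 279; 248 225 278; 254 226 276; 260 229 273; 266 237 268; 0.8 [344.0, 99.5] 298 385 65 129
[385.   38.8  20. ] [413.6  27.1  74. ]
65 344 350; 71 327 373; 77 317 380; 83 306 383; 89 302 385; 95 299 385; 101 298 384; 107 299 382; 113 301 380; 119 307 374; 125 321 361;
```

```bash
python3 -m jog '[[0,-1,3,0,0,0],[0,0,0,0,0,0],[0,0,0,0,0,0],[0,0,0,0,0,0],[0,0,0,0,0,0],[0,0,0,0,0,0]]' 50; python3 -m jog '[[0,0,0,0,0,0],[0,0,0,0,0,0],[0,0,0,0,0,0],[0,0,0,0,0,0]]' 40;python3 - <<'E'
from h import *
bot.capture("wrist")
for r in bot.outline_of("bottle","wrist")[:1]:
    ys,xs=np.nonzero(r["mask"]);print(r["p"],r["pixel"])
    for y in range(ys.min(),ys.max()+1,12):print(y,xs[ys==y].min(),xs[ys==y].max(),end="; ")
E
```

```text
time: 7.8
tool_pos: [499.1, -34.7, 78.5]
tcp_rot: [3.142, 0.0, 3.141]
contact_force: [-0.8, -0.6, -0.7]
grip_width: 49.0
finger_force: 0.0
time: 8.2
tool_pos: [499.1, -34.7, 78.5]
tcp_rot: [3.142, 0.0, 3.141]
contact_force: [-0.6, 0.4, -0.6]
grip_width: 36.6
finger_force: 0.0
0.95 [256.0, 225.4]
176 251 260; 188 235 274; 200 232 278; 212 228 282; 224 225 283; 236 227 284; 248 226 283; 260 229 279;
```

The fingers reached 36.6 mm with no contact, so at this height the pads sit at the tapered neck above the body. The cap is a clean cylinder of about 30 mm (83 to 108 mm), so I'll grip that.

```bash
python3 -m jog '[[0,0,0,0,0,0],[0,0,0,0,0,0],[0,0,0,0,0,0],[0,0,-8,0,0,0],[0,0,-8,0,0,0],[0,0,0,0,0,0],[0,0,0,0,0,0]]' 80; python3 -m jog '[[0,0,0,0,0,0],[0,0,0,0,0,0],[0,0,0,0,0,0],[0,0,0,0,0,0],[0,0,0,0,0,0],[0,0,0,0,0,0],[0,0,0,0,0,0],[0,0,0,0,0,0],[0,0,0,0,0,0],[0,0,0,0,0,0]]' 15;python3 - <<'E'
from h import *
bot.capture("wrist")
for r in bot.outline_of("bottle","wrist")[:1]:
    ys,xs=np.nonzero(r["mask"]);print(r["p"],r["pixel"])
    for y in range(ys.min(),ys.max()+1,12):print(y,xs[ys==y].min(),xs[ys==y].max(),end="; ")
E
```

```text
time: 9.0
tool_pos: [499.3, -34.7, 95.0]
tcp_rot: [-3.141, 0.001, 3.141]
contact_force: [0.5, 0.3, 0.1]
grip_width: 73.6
finger_force: 0.0
time: 10.0
tool_pos: [499.1, -34.7, 94.5]
tcp_rot: [3.142, 0.0, 3.141]
contact_force: [0.2, 0.2, -0.5]
grip_width: 13.7
finger_force: 0.0
0.81 [340.9, 97.5]
67 341 344; 79 312 372; 91 298 377; 103 295 377; 115 301 371; 127 327 346;
```

```bash
python3 - <<'E'
from h import *
w=bot.capture("wrist");s=bot.capture("scene");t=bot.capture("top")
for n in("wrist","scene","top"):
  for r in bot.outline_of("bottle",n)[:3]: print(n,r["p"],r["pixel"],r["mask"].sum())
A=cv2.resize(w[120:320,130:380],(400,320));B=cv2.resize(s[165:265,225:350],(400,320));C=cv2.resize(t[150:230,240:340],(400,280),interpolation=2)
D=cv2.resize(w[:,:,:],(400,280))
cv2.imwrite("pics/w5.png",np.vstack([np.hstack([A,B]),np.hstack([C,D])])[:,:,::-1])
E
```

```text
wrist 0.85 [257.6, 208.6] 3190
wrist 0.74 [340.7, 99.0] 3716
scene 0.91 [242.9, 230.6] 472
scene 0.78 [281.0, 220.3] 389
top 0.61 [371.4, 202.9] 271
```

View pics/w5.png

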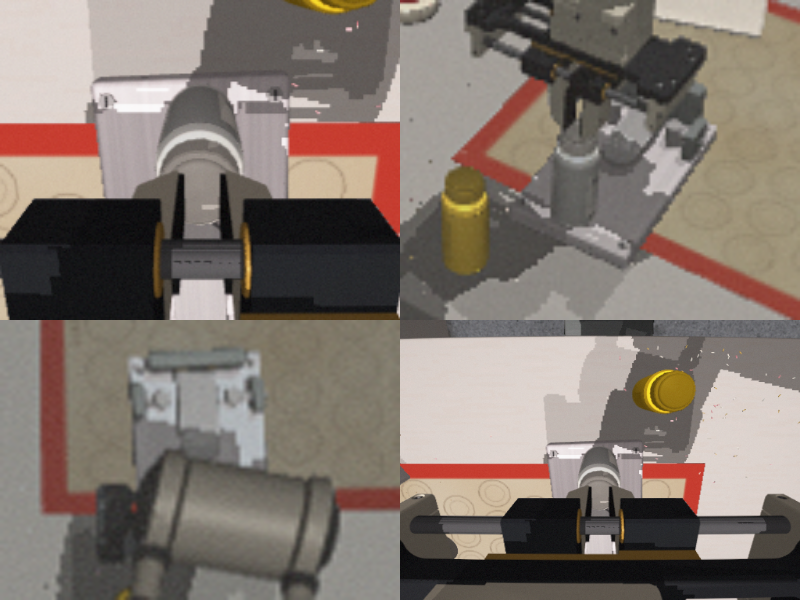

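The fingers have closed above or beyond the cap: it is still visible under them, and the bottle is upright. I'll check the geometry by projecting a model bottle and the TCP into the scene and wrist views.

```bash
cat >> h.py <<'E'
def proj(n,X,obs=None):
    m=bot.camera_model(n);K=np.array([[m['fx'],0,m['cx']],[0,m['fy'],m['cy']],[0,0,1]])
    if n=='wrist':
        o=obs or bot.get_obs(); T=np.eye(4);T[:3,:3]=R.from_euler('xyz',o['tcp_rot']).as_matrix();T[:3,3]=o['tool_pos'];T=T@m['T_tool_cam']
        c,Rm=T[:3,3],T[:3,:3]
    else: c,Rm=m['position'],R.from_euler('xyz',m['orientation']).as_matrix()
    Y=(np.atleast_2d(X)-c)@Rm
    return cv2.projectPoints(Y,np.zeros(3),np.zeros(3),K,m['dist_coeffs'])[0][:,0]
E
python3 - <<'E'
from h import *
o=bot.get_obs();print("TCP scene",proj("scene",o['tool_pos']),"wrist",proj("wrist",o['tool_pos']))
a=np.linspace(0,2*np.pi,40)
def circ(x,y,z,r):return np.c_[x+r*np.cos(a),y+r*np.sin(a),0*a+z]
def model(n,x,y,z0,h,rc=15):
    m=np.zeros((384,512),np.uint8)
    for A,B,r in((z0,z0+.72*h,20.5),(z0+.72*h,z0+h,rc)):
        p=proj(n,np.vstack([circ(x,y,A,r),circ(x,y,B,r)])); cv2.fillConvexPoly(m,cv2.convexHull(np.round(p).astype(np.int32)),1)
    return m>0
bs=[r for r in bot.outline_of("bottle","scene") if abs(r["pixel"][0]-281)<8][0]["mask"]
ys,xs=np.nonzero(bs);print("scene mask",xs.min(),xs.max(),ys.min(),ys.max())
bw=[r for r in bot.outline_of("bottle","wrist") if abs(r["pixel"][0]-256)<12][0]["mask"]
ys,xs=np.nonzero(bw);print("wrist mask",xs.min(),xs.max(),ys.min(),ys.max())
for y in range(ys.min(),ys.max()+1,8):print(y,xs[ys==y].min(),xs[ys==y].max(),end="; ")
print()
for x,y,z0,h in((500,-35,20,108),(500,-35,20,80),(510,-35,20,80),(500,-35,0,108),(520,-35,0,108)):
  for n,b in(("scene",bs),("wrist",bw)):
    m=model(n,x,y,z0,h);yy,xx=np.nonzero(m);print(x,z0,h,n,xx.min(),xx.max(),yy.min(),yy.max(),"iou",round((m&b).sum()/(m|b).sum(),2))
E
```

```text
TCP scene [[279.65485114 212.49112568]] wrist [[254.85560029 220.28736852]]
scene mask 272 287 204 234
wrist mask 226 282 172 260
172 254 255; 180 238 271; 188 234 274; 196 232 276; 204 230 278; 212 228 279; 220 226 281; 228 227 281; 236 245 266; 244 245 266; 252 245 266; 260 251 257; 
500 20 108 scene 272 287 200 236 iou 0.77
500 20 108 wrist 226 282 172 263 iou 0.77
500 20 80 scene 272 287 207 236 iou 0.82
500 20 80 wrist 229 280 172 243 iou 0.79
510 20 80 scene 274 288 205 234 iou 0.75
510 20 80 wrist 229 280 182 255 iou 0.69
500 0 108 scene 272 287 205 240 iou 0.73
500 0 108 wrist 229 280 167 248 iou 0.76
520 0 108 scene 275 290 201 236 iou 0.55
520 0 108 wrist 230 279 186 272 iou 0.54
```

The projected upright bottle at (500,-35) fits the wrist mask well (226-282, 172-263). The bottle is where I thought, but the fingers pass through its cap region without contact, so the grip has to be lower on the body. Opening and going down in steps while watching the force.

```bash
python3 -m jog '[[0,0,0,0,0,0],[0,0,0,0,0,0],[0,0,0,0,0,0],[0,0,0,0,0,0],[0,0,0,0,0,0],[0,0,0,0,0,0],[0,0,0,0,0,0],[0,0,15,0,0,0],[0,0,10,0,0,0],[0,0,4,0,0,0],[0,0,0,0,0,0]]' 100; python3 -m jog '[[0,0,1,0,0,0],[0,0,1,0,0,0],[0,0,0,0,0,0]]'; python3 -m jog '[[0,0,1,0,0,0],[0,0,1,0,0,0],[0,0,0,0,0,0]]'
```

```text
time: 11.6
tool_pos: [498.6, -34.6, 64.9]
tcp_rot: [3.141, -0.001, 3.141]
contact_force: [-0.7, 0.4, -0.2]
grip_width: 91.3
finger_force: 0.0
time: 11.9
tool_pos: [499.2, -34.7, 63.7]
tcp_rot: [-3.142, 0.0, 3.141]
contact_force: [1.0, 0.2, 1.3]
grip_width: 91.7
finger_force: 0.0
time: 12.2
tool_pos: [499.0, -34.6, 61.4]
tcp_rot: [3.141, -0.0, 3.141]
contact_force: [-0.2, -0.6, 0.5]
grip_width: 92.0
finger_force: 0.0
```

```bash
python3 -m jog '[[0,0,1,0,0,0],[0,0,1,0,0,0],[0,0,0,0,0,0]]'; python3 -m jog '[[0,0,1,0,0,0],[0,0,1,0,0,0],[0,0,0,0,0,0]]';  python3 -m jog '[[0,0,0,0,0,0],[0,0,0,0,0,0],[0,0,0,0,0,0],[0,0,0,0,0,0],[0,0,0,0,0,0],[0,0,0,0,0,0],[0,0,0,0,0,0]]' 40
```

```text
time: 12.5
tool_pos: [499.0, -34.7, 59.3]
tcp_rot: [3.141, -0.0, 3.141]
contact_force: [0.3, 0.6, -0.9]
grip_width: 91.9
finger_force: 0.0
time: 12.8
tool_pos: [499.0, -34.7, 57.3]
tcp_rot: [3.141, -0.0, 3.141]
contact_force: [0.5, -0.1, -0.1]
grip_width: 91.8
finger_force: 0.0
time: 13.5
tool_pos: [499.1, -34.7, 57.5]
tcp_rot: [3.142, 0.0, 3.141]
contact_force: [0.2, -1.1, -0.8]
grip_width: 40.6
finger_force: 24.2
```

Firm contact now: 40.6 mm, matching the 41 mm body. Tightening and lifting.

```bash
python3 -m jog '[[0,0,0,0,0,0],[0,0,0,0,0,0],[0,0,0,0,0,0],[0,0,-10,0,0,0],[0,0,-15,0,0,0],[0,0,-20,0,0,0],[0,0,-15,0,0,0],[0,0,0,0,0,0],[0,0,0,0,0,0]]' 20
python3 - <<'E'
from h import *
bot.capture("scene")
for r in bot.outline_of("bottle","scene")[:3]:
    ys,xs=np.nonzero(r["mask"]);print(r["p"],r["pixel"],xs.min(),xs.max(),ys.min(),ys.max())
print(proj("scene",[[499,-35,20+60],[499,-35,80+83]]))
E
```

```text
time: 14.4
tool_pos: [499.0, -34.6, 117.6]
tcp_rot: [3.142, 0.0, 3.141]
contact_force: [1.1, 0.9, -1.9]
grip_width: 40.4
finger_force: 30.0
0.97 [243.0, 234.1] 238 252 218 250
0.79 [283.3, 206.4] 273 287 185 220
0.56 [141.9, 165.5] 135 150 156 177
[[279.48165089 216.21990109]
 [280.94470135 194.39701214]]
```

```bash
python3 -m jog '[[5,-15,0,0,0,0],[8,-25,0,0,0,0],[8,-25,0,0,0,0],[8,-25,0,0,0,0],[8,-25,0,0,0,0],[7,-20,0,0,0,0],[5,-15,0,0,0,0],[0,0,0,0,0,0],[0,0,0,0,0,0],[0,0,15,0,0,0],[0,0,20,0,0,0],[0,0,20,0,0,0]]'; python3 -m jog '[[0,0,12,0,0,0],[0,0,7,0,0,0],[0,0,3,0,0,0],[0,0,1.5,0,0,0],[0,0,0.5,0,0,0],[0,0,0,0,0,0],[0,0,0,0,0,0]]'
```

```text
time: 15.7
tool_pos: [450.3, -183.6, 61.8]
tcp_rot: [3.141, 0.0, -3.141]
contact_force: [0.1, 0.4, -1.1]
grip_width: 40.6
finger_force: 30.0
time: 16.4
tool_pos: [450.2, -184.8, 38.9]
tcp_rot: [-3.141, 0.001, 3.141]
contact_force: [-0.2, 0.3, -0.7]
grip_width: 40.1
finger_force: 30.0
```

```bash
python3 -m jog '[[0,0,1,0,0,0],[0,0,0,0,0,0],[0,0,0,0,0,0]]'; python3 -m jog '[[0,0,1,0,0,0],[0,0,0,0,0,0],[0,0,0,0,0,0]]'
```

```text
time: 16.7
tool_pos: [450.0, -184.7, 37.5]
tcp_rot: [3.142, 0.0, 3.141]
contact_force: [-0.9, -0.9, -0.5]
grip_width: 40.7
finger_force: 30.0
time: 17.0
tool_pos: [450.5, -184.9, 37.4]
tcp_rot: [-3.141, 0.001, 3.141]
contact_force: [-1.6, 0.7, 6.9]
grip_width: 40.3
finger_force: 30.0
```

```bash
python3 -m jog '[[0,0,0,0,0,0],[0,0,0,0,0,0],[0,0,0,0,0,0],[0,0,0,0,0,0],[0,0,0,0,0,0],[0,0,0,0,0,0],[0,0,-15,0,0,0],[0,0,-30,0,0,0],[0,0,-40,0,0,0],[0,0,-40,0,0,0],[0,0,-40,0,0,0],[0,0,-30,0,0,0]]' 95; python3 -m jog '[[0,40,0,0,0,0],[0,40,0,0,0,0],[0,45,0,0,0,0],[0,45,0,0,0,0],[0,45,0,0,0,0],[0,45,0,0,0,0],[0,45,0,0,0,0],[0,45,0,0,0,0],[-5,45,0,0,0,0],[-5,45,0,0,0,0],[-5,40,0,0,0,0],[0,18,0,0,0,0]]'
python3 -m jog '[[0,0,0,0,0,0],[0,0,0,0,0,0]]'
python3 - <<'E'
from h import *
o=bot.get_obs();im=bot.capture("wrist");bot.capture("scene")
cv2.imwrite("pics/w6.png",im[:,:,::-1]); np.save("w6.npy",np.r_[o['tool_pos'],o['tcp_rot']])
for r in bot.outline_of("bottle","scene")[:3]:
    ys,xs=np.nonzero(r["mask"]);print("b",r["p"],r["pixel"],xs.min(),xs.max(),ys.min(),ys.max())
print(proj("scene",[[450,-185,0],[450,-185,108]]))
for r in bot.outline_of("pack","wrist")[:2]:
    m=r["mask"].astype(np.uint8);c=max(cv2.findContours(m,0,2)[0],key=cv2.contourArea)[:,0]
    w=np.array([at("wrist",p.astype(float),45,o)[:2] for p in c],np.float32)
    print(r["p"],r["pixel"],cv2.minAreaRect(w),cv2.boundingRect(c))
# grip block: grey pixels inside mask
    hsv=cv2.cvtColor(im,cv2.COLOR_RGB2HSV); g=((hsv[:,:,2]<130)&(m>0)).astype(np.uint8)
    k=max(cv2.findContours(g,0,2)[0],key=cv2.contourArea)[:,0]
    w=np.array([at("wrist",p.astype(float),75,o)[:2] for p in k],np.float32);print("block",cv2.minAreaRect(w))
E
```

```text
time: 18.2
tool_pos: [450.3, -184.9, 234.2]
tcp_rot: [-3.14, 0.002, 3.141]
contact_force: [0.8, -0.2, -0.2]
grip_width: 87.1
finger_force: 0.0
time: 19.4
tool_pos: [465.1, 316.4, 231.0]
tcp_rot: [3.141, -0.0, -3.14]
contact_force: [0.5, -0.6, 0.6]
grip_width: 87.4
finger_force: 0.0
time: 19.6
tool_pos: [465.1, 312.6, 231.2]
tcp_rot: [-3.141, -0.001, 3.141]
contact_force: [-0.4, 0.3, 0.1]
grip_width: 87.1
finger_force: 0.0
b 0.73 [245.3, 232.0] 236 253 217 250
b 0.62 [320.2, 259.9] 309 326 240 274
[[315.62107448 268.14264562]
 [320.26313497 242.07513766]]
0.98 [311.3, 257.6] ((602.0384521484375, 393.1250915527344), (58.145416259765625, 55.9394645690918), 11.074864387512207) (290, 235, 39, 34)
block ((576.4533081054688, 385.1353759765625), (22.361068725585938, 60.96904754638672), 31.93075180053711)
0.89 [261.5, 167.2] ((467.9835205078125, 317.34356689453125), (59.856746673583984, 113.6839599609375), 72.60026550292969) (231, 124, 61, 85)
block ((467.9586486816406, 317.455322265625), (34.46302032470703, 71.28816223144531), 72.77653503417969)
```

Bottle is standing upright at (450,-185). The pack is centred at (468.0,317.4) with yaw -0.302, and both body and block sizes match. Aligning over it and going down.

```bash
python3 -m jog '[[-2.9,4.8,0,0,0,0.12],[0,0,15,0,0,0.12],[0,0,30,0,0,0.062],[0,0,40,0,0,0],[0,0,40,0,0,0],[0,0,0,0,0,0],[0,0,0,0,0,0]]' 80
python3 - <<'E'
from h import *
o=bot.get_obs();im=bot.capture("wrist");print(o['tool_pos'],o['tcp_rot'])
for r in bot.outline_of("pack","wrist")[:2]:
    m=r["mask"].astype(np.uint8);hsv=cv2.cvtColor(im,cv2.COLOR_RGB2HSV); g=((hsv[:,:,2]<130)&(m>0)).astype(np.uint8)
    k=max(cv2.findContours(g,0,2)[0],key=cv2.contourArea)[:,0]
    w=np.array([at("wrist",p.astype(float),75,o)[:2] for p in k],np.float32);print(r["p"],r["pixel"],"block",cv2.minAreaRect(w))
E
```

```text
time: 20.5
tool_pos: [468.7, 317.6, 107.4]
tcp_rot: [-3.142, -0.0, 2.838]
contact_force: [-0.0, -0.2, 0.7]
grip_width: 73.6
finger_force: 0.0
[468.68994757 317.63458423 107.36444479] [-3.14150456e+00 -1.04492170e-04  2.83786271e+00]
0.8 [399.5, 238.0] block ((534.5367431640625, 435.4286804199219), (32.118797302246094, 16.770864486694336), 72.29956817626953)
0.68 [256.9, 186.5] block ((466.382080078125, 318.6566467285156), (33.428470611572266, 72.4035873413086), 72.7185287475586)
```

```bash
python3 -m jog '[[0,0,25,0,0,0],[0,0,20,0,0,0],[0,0,10,0,0,0],[0,0,4,0,0,0],[0,0,0,0,0,0],[0,0,0,0,0,0]]' 80; python3 -m jog '[[0,0,0,0,0,0],[0,0,0,0,0,0],[0,0,0,0,0,0],[0,0,0,0,0,0],[0,0,0,0,0,0],[0,0,0,0,0,0],[0,0,0,0,0,0],[0,0,0,0,0,0]]' 15
```

```text
time: 21.2
tool_pos: [469.1, 318.6, 48.8]
tcp_rot: [3.14, 0.002, 2.839]
contact_force: [-0.5, -0.0, 0.3]
grip_width: 73.2
finger_force: 0.0
time: 22.0
tool_pos: [468.2, 318.2, 47.5]
tcp_rot: [3.142, -0.0, 2.839]
contact_force: [-0.1, 0.4, 0.7]
grip_width: 15.5
finger_force: 0.0
```

Again no contact, even though the TCP reads well below the block's top. This fits the bottle: the real fingertips seem to end about 30 mm short of the reported TCP. I'll find the true tip height by lowering part-open onto the body's top (45 mm) with small steps.

```bash
python3 -m jog '[[0,0,0,0,0,0],[0,0,0,0,0,0],[0,0,0,0,0,0],[0,0,0,0,0,0],[0,0,0,0,0,0],[0,0,0,0,0,0],[0,0,10,0,0,0],[0,0,7,0,0,0],[0,0,3,0,0,0],[0,0,0,0,0,0],[0,0,0,0,0,0]]' 54; for i in 1; do python3 -m jog '[[0,0,1.5,0,0,0],[0,0,1.5,0,0,0],[0,0,0,0,0,0]]'|grep -E 'pos|force'; done;  python3 -m jog '[[0,0,1.5,0,0,0],[0,0,0,0,0,0]]'|grep -E 'pos|force'; python3 -m jog '[[0,0,1.5,0,0,0],[0,0,0,0,0,0]]'|grep -E 'pos|force'
```

```text
time: 23.1
tool_pos: [468.3, 318.1, 27.4]
tcp_rot: [-3.142, -0.0, 2.839]
contact_force: [-0.2, 0.4, -0.0]
grip_width: 49.3
finger_force: 0.0
tool_pos: [468.2, 318.1, 24.4]
contact_force: [-0.1, 0.0, -0.4]
finger_force: 0.0
tool_pos: [468.2, 318.1, 22.9]
contact_force: [0.7, 0.6, 0.8]
finger_force: 0.0
tool_pos: [468.2, 318.1, 21.4]
contact_force: [0.1, 0.5, -0.4]
finger_force: 0.0
```

```bash
python3 -m jog '[[0,0,1.5,0,0,0],[0,0,0,0,0,0]]'|grep -E 'pos|force'; python3 -m jog '[[0,0,0,0,0,0],[0,0,0,0,0,0],[0,0,0,0,0,0],[0,0,0,0,0,0],[0,0,0,0,0,0],[0,0,0,0,0,0],[0,0,0,0,0,0]]' 15
```

```text
tool_pos: [468.2, 318.1, 19.8]
contact_force: [-0.3, -0.2, -0.2]
finger_force: 0.0
time: 24.7
tool_pos: [468.2, 318.0, 20.1]
tcp_rot: [-3.142, -0.0, 2.839]
contact_force: [-0.5, -2.2, 0.3]
grip_width: 34.2
finger_force: 30.0
```

Gripped at 34.2 mm, as specified for the block. The pack's underside is at TCP z minus 20. Lifting, turning to the shoe's yaw (about +0.024), and refining the shoe from a wrist look afterwards.

```bash
python3 -m jog '[[0,0,-8,0,0,0],[0,0,-15,0,0,0],[0,0,-25,0,0,0],[0,0,-30,0,0,0],[0,0,-30,0,0,0],[0,0,-22,0,0,-0.08],[0,0,0,0,0,-0.09],[0,0,0,0,0,-0.09],[0,0,0,0,0,-0.067],[0,0,0,0,0,0]]'; python3 -m jog '[[0,-15,0,0,0,0],[0,-30,0,0,0,0],[-3,-35,0,0,0,0],[-3,-35,0,0,0,0],[-3,-40,0,0,0,0],[-3,-40,0,0,0,0],[-3,-40,0,0,0,0],[-3,-40,0,0,0,0],[-2,-35,0,0,0,0],[0,-25,0,0,0,0],[0,-15,0,0,0,0],[0,0,0,0,0,0]]'
python3 - <<'E'
from h import *
o=bot.get_obs();im=bot.capture("wrist")
cv2.imwrite("pics/w7.png",im[:,:,::-1])
print(o['tool_pos'],o['tcp_rot'],o['grip_width'],o['finger_force'],o['joint_positions'])
for r in bot.outline_of("pack","wrist")[:2]: print(r["p"],r["pixel"])
for n,X in(("NR",(480.7,-98.5,20)),("NL",(477.3,20,20)),("tip",(563.5,-36.2,36.5)),("stopR",(662,-79,66)),("stopL",(662,11,66))): print(n,proj("wrist",X))
E
```

```text
time: 25.7
tool_pos: [467.9, 318.2, 150.1]
tcp_rot: [3.141, -0.0, -3.117]
contact_force: [-0.6, -0.2, -2.5]
grip_width: 33.9
finger_force: 30.0
time: 26.9
tool_pos: [496.5, -33.1, 150.0]
tcp_rot: [-3.141, -0.0, -3.121]
contact_force: [0.6, 0.7, -3.1]
grip_width: 33.4
finger_force: 30.0
[496.48708344 -33.10393112 150.03554881] [-3.14136536e+00 -1.96755060e-05 -3.12096171e+00] 33.443979327462145 29.99213308095932 [-2.20567178e-01  3.34464718e-01  1.66701317e+00 -2.48072031e-04
  1.14007959e+00 -1.81189087e+00]
0.8 [256.1, 201.6]
NR [[198.03743327 162.91973152]]
NL [[299.08796789 162.31078051]]
tip [[249.68057656 234.33863182]]
stopR [[212.80924231 317.49538494]]
stopL [[286.54907907 318.89834228]]
```

```bash
python3 - <<'E'
from h import *
o=bot.get_obs()
Rw=R.from_euler('xyz',o['tcp_rot']).as_matrix()
r=bot.outline_of("pack","wrist")[0];ys,xs=np.nonzero(r["mask"]);print(ys.min(),ys.max())
for y in range(ys.min()+2,ys.max(),6):
    a,b=xs[ys==y].min(),xs[ys==y].max()
    f=lambda c:(Rw.T@(at("wrist",(c,y),175,o)-o['tool_pos']))[:2].round(1)
    print(y,a,b,f(a-.5),f(b+.5),"mid y",(f(a-.5)[1]+f(b+.5)[1])/2)
# plate side edges/rail edges visible?
im=cv2.cvtColor(bot.capture("wrist"),cv2.COLOR_RGB2GRAY).astype(int)
for y in(172,180,190,200): 
    g=np.diff(cv2.GaussianBlur(im[y-1:y+2].mean(0).astype(np.float32)[None],(3,1),0)[0]); k=[c for c in range(185,320) if abs(g[c])>12 and abs(g[c])>=abs(g[c-1]) and abs(g[c])>=abs(g[c+1])]; print(y,[(c,int(g[c]),at("wrist",(c+.5,y),20,o)[:2].tolist()) for c in k])
E
```

```text
146 311
148 215 297 [ 57.4 -23.9] [57.3 25.6] mid y 0.8500000000000014
154 208 302 [ 53.8 -28.2] [53.8 28.8] mid y 0.3000000000000007
160 207 304 [ 50.1 -29. ] [50.1 30.1] mid y 0.5500000000000007
166 207 304 [ 46.4 -29.3] [46.4 30.3] mid y 0.5
172 207 303 [ 42.7 -29.5] [42.6 29.9] mid y 0.1999999999999993
178 208 303 [ 38.9 -29.1] [38.9 30.2] mid y 0.5499999999999989
184 209 303 [ 35.1 -28.6] [35.  30.3] mid y 0.8499999999999996
190 209 302 [ 31.2 -28.8] [31.1 29.9] mid y 0.5499999999999989
196 209 302 [ 27.2 -29. ] [27.2 30.1] mid y 0.5500000000000007
202 209 302 [ 23.2 -29.2] [23.2 30.3] mid y 0.5500000000000007
208 210 301 [ 19.2 -28.8] [19.1 29.9] mid y 0.5499999999999989
214 210 300 [ 15.1 -29. ] [15.  29.4] mid y 0.1999999999999993
220 209 300 [ 10.9 -29.9] [10.8 29.6] mid y -0.14999999999999858
226 209 300 [  6.6 -30.1] [ 6.6 29.8] mid y -0.15000000000000036
232 226 286 [  2.4 -19.2] [ 2.3 20.8] mid y 0.8000000000000007
238 227 286 [ -2.  -18.7] [-2. 21.] mid y 1.1500000000000004
244 227 286 [ -6.5 -18.8] [-6.4 21.1] mid y 1.1500000000000004
250 226 286 [-10.9 -19.6] [-10.9  21.3] mid y 0.8499999999999996
256 226 285 [-15.4 -19.8] [-15.5  20.8] mid y 0.5
262 226 284 [-20.1 -19.9] [-20.1  20.3] mid y 0.20000000000000107
268 228 280 [-24.8 -18.7] [-24.8  17.7] mid y -0.5Traceback (most recent call last):
  File "<stdin>", line 6, in <module>
    return umr_minimum(a, axis, None, out, keepdims, initial, where)
ValueError: zero-size array to reduction operation minimum which has no identity
```

```bash
python3 -m jog '[[0,-3,15,0,0,-0.005],[0,-2.3,25,0,0,0],[0,0,30,0,0,0],[0,0,20,0,0,0],[0,0,12,0,0,0],[0,0,5,0,0,0],[0,0,1.5,0,0,0],[0,0,0,0,0,0],[0,0,0,0,0,0]]'
python3 - <<'E'
from h import *
o=bot.get_obs();im=bot.capture("wrist");s=bot.capture("scene")
print(o['tool_pos'],o['tcp_rot'])
A=cv2.resize(im[100:330,150:360],(420,460));B=cv2.resize(s[165:265,235:345],(380,345))
c=np.zeros((460,800,3),np.uint8);c[:,:420]=A;c[:345,420:]=B
cv2.imwrite("pics/w8.png",c[:,:,::-1])
E
```

```text
time: 27.95
tool_pos: [497.6, -36.6, 42.4]
tcp_rot: [-3.141, 0.002, -3.112]
contact_force: [-0.3, 0.8, -3.4]
grip_width: 34.0
finger_force: 30.0
[497.57156791 -36.60728573  42.39670285] [-3.14123797e+00  1.79023678e-03 -3.11225619e+00]
```

View pics/w8.png

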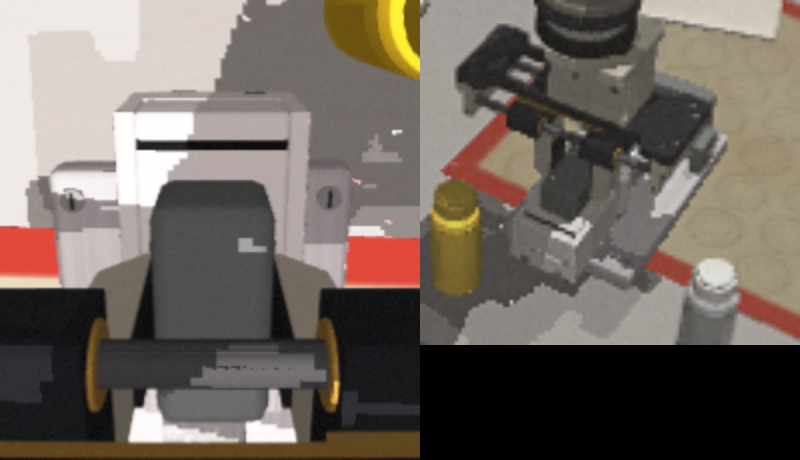

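The pack hovers over the run-in, its tail line towards the robot. The plate holes are at about (186,200) and (314.5,198.5) in full-picture pixels, so I'll use them to check lateral alignment.

```bash
python3 - <<'E'
from h import *
o=bot.get_obs();Rw=R.from_euler('xyz',o['tcp_rot']).as_matrix();print(o['tool_pos'],o['tcp_rot'])
im=cv2.imread("pics/w8.png")
f=lambda u,v,z:(Rw.T@(at("wrist",(150+u/2,100+v/2),z,o)-o['tool_pos']))[:2].round(1)
for n,u,v,z in(("holeR",72,200,20),("holeL",329,197,20),("eR",59,250,20),("eL",349,250,20),("packR",117,160,66.5),("packL",308,160,66.5)):print(n,f(u,v,z),at("wrist",(150+u/2,100+v/2),z,o))
g=cv2.cvtColor(im,cv2.COLOR_BGR2GRAY).astype(int)
for v in(170,180,190,220):
    r=g[v-1:v+2].mean(0);d=np.diff(r[::2]);print(v,[(2*c,int(d[c])) for c in range(10,195) if abs(d[c])>18])
E
```

```text
[497.3819073  -36.69156264  42.2264262 ] [-3.14134419e+00  1.45105507e-03 -3.11247580e+00]
holeR [  8.3 -56.1] [490.8 -93.   20. ]
holeL [ 9.6 48.2] [486.4  11.2  20. ]
eR [-13.8 -63.3] [513.1 -99.6  20. ]
eL [-13.9  58.1] [509.6  21.8  20. ]
packR [ 37.4 -28.6] [460.8 -66.4  66.5]
packL [37.5 30.6] [459.   -7.2  66.5]
170 [(50, -26), (52, -20), (102, -18), (114, 75), (116, 37), (166, -22), (172, -24), (306, -24)]
180 [(28, -31), (36, -30), (38, -27), (46, 28), (48, 47), (50, 35), (164, -19), (166, -67), (168, -29), (252, 18), (254, 19), (350, 20), (352, 31), (358, -30), (360, -27)]
190 [(24, -52), (26, -18), (38, -19), (48, 40), (50, 52), (52, 24), (62, -53), (80, 38), (82, 20), (114, -20), (156, -18), (158, -97), (160, -68), (262, 29), (264, 53), (266, 30), (304, -26)]
220 [(26, -54), (28, -21), (146, -20), (148, -47), (150, -31), (272, 32), (274, 51), (276, 23), (302, -20), (382, 26), (388, -23)]
```

```bash
python3 -m jog '[[0,-1.5,0.5,0,0,-0.005],[0,-1.5,0,0,0,0],[0,0,0,0,0,0],[-5,0,0,0,0,0],[-5,0,0,0,0,0],[-5,0,0,0,0,0],[-5,0,0,0,0,0],[-3,0,0,0,0,0],[0,0,0,0,0,0]]'; python3 -m jog '[[-4,0,0,0,0,0],[-4,0,0,0,0,0],[0,0,0,0,0,0]]'; python3 -c "
from plant import bot;o=bot.get_obs();print(o['contact_force'],o['moment'])"
```

```text
time: 28.95
tool_pos: [520.5, -38.8, 40.9]
tcp_rot: [3.142, 0.0, -3.107]
contact_force: [-0.4, -0.3, -2.9]
grip_width: 33.8
finger_force: 30.0
time: 29.25
tool_pos: [528.6, -38.6, 41.1]
tcp_rot: [-3.142, 0.001, -3.107]
contact_force: [-0.2, 0.1, -4.0]
grip_width: 33.8
finger_force: 30.0
[-0.16860516  0.10212174 -4.0274296 ] [0.06271194 0.02694968 0.02817597]
```

The nose is about 20 mm onto the rail with no side force. Continuing.

```bash
python3 -m jog '[[-4,0,0,0,0,0],[-4,0,0,0,0,0],[-4,0,0,0,0,0],[-4,0,0,0,0,0],[-4,0,0,0,0,0],[0,0,0,0,0,0]]'|grep -E 'pos|cont|rot'; python3 -m jog '[[-4,0,0,0,0,0],[-4,0,0,0,0,0],[-4,0,0,0,0,0],[0,0,0,0,0,0]]'|grep -E 'pos|cont|rot'
```

```text
tool_pos: [548.6, -37.9, 41.0]
tcp_rot: [-3.142, 0.001, -3.107]
contact_force: [-0.4, -0.4, -3.3]
tool_pos: [560.6, -37.4, 41.0]
tcp_rot: [-3.142, 0.001, -3.107]
contact_force: [0.8, 0.3, -2.7]
```

```bash
python3 -m jog '[[-4,0,0,0,0,0],[-4,0,0,0,0,0],[0,0,0,0,0,0]]'|grep -E 'pos|cont|rot|grip'; python3 -m jog '[[-4,0,0,0,0,0],[-4,0,0,0,0,0],[0,0,0,0,0,0]]'|grep -E 'pos|cont|rot|grip'
```

```text
tool_pos: [568.6, -37.2, 41.1]
tcp_rot: [-3.142, 0.001, -3.107]
contact_force: [0.9, -0.8, -3.1]
grip_width: 33.8
tool_pos: [576.1, -37.3, 40.8]
tcp_rot: [-3.141, -0.0, -3.107]
contact_force: [0.2, -2.7, -3.8]
grip_width: 33.8
```

```bash
python3 -m jog '[[-4,0,0,0,0,0],[-4,0,0,0,0,0],[-4,0,0,0,0,0],[-4,0,0,0,0,0],[0,0,0,0,0,0]]'|grep -E 'pos|cont|rot|grip'; python3 -m jog '[[-4,0,0,0,0,0],[-3,0,0,0,0,0],[0,0,0,0,0,0]]'|grep -E 'pos|cont|rot|grip'; python3 -m jog '[[-2,0,0,0,0,0],[-2,0,0,0,0,0],[0,0,0,0,0,0]]'|grep -E 'pos|cont|rot|grip'
```

```text
tool_pos: [589.9, -36.1, 40.6]
tcp_rot: [3.141, -0.005, -3.107]
contact_force: [-6.1, -0.6, -1.5]
grip_width: 33.6
tool_pos: [599.0, -36.0, 40.7]
tcp_rot: [3.141, -0.0, -3.107]
contact_force: [-0.1, -0.6, -4.8]
grip_width: 33.9
tool_pos: [603.7, -35.8, 41.3]
tcp_rot: [3.142, 0.001, -3.107]
contact_force: [0.2, 0.4, -2.6]
grip_width: 33.5
```

```bash
for k in 1; do python3 -m jog '[[-1.5,0,0,0,0,0],[0,0,0,0,0,0],[0,0,0,0,0,0]]'|grep -E 'pos|cont'; done; python3 -m jog '[[-1.5,0,0,0,0,0],[0,0,0,0,0,0],[0,0,0,0,0,0]]'|grep -E 'pos|cont'; python3 -m jog '[[-1.5,0,0,0,0,0],[0,0,0,0,0,0],[0,0,0,0,0,0]]'|grep -E 'pos|cont'
```

```text
tool_pos: [604.4, -35.8, 41.0]
contact_force: [1.1, -0.8, -2.9]
tool_pos: [605.0, -35.8, 40.8]
contact_force: [-5.5, -1.1, -1.0]
tool_pos: [605.3, -35.9, 40.7]
contact_force: [-8.9, -1.9, 1.9]
```

```bash
python3 -m jog '[[-1.5,0,0,0,0,0],[-1.5,0,0,0,0,0],[0,0,0,0,0,0],[0,0,0,0,0,0]]'|grep -E 'pos|cont'; python3 -m jog '[[-1.5,0,0,0,0,0],[0,0,0,0,0,0],[0,0,0,0,0,0]]'|grep -E 'pos|cont'
```

```text
tool_pos: [605.2, -35.9, 40.7]
contact_force: [-20.5, -3.8, 8.4]
tool_pos: [605.1, -35.9, 40.7]
contact_force: [-24.7, -3.5, 12.3]
```

It's firmly against the end stop: no movement at 25 N, where the detents account for at most 17 N. Relaxing the push, releasing and retreating.

```bash
python3 -m jog '[[3,0,0,0,0,0],[3,0,0,0,0,0],[0.8,0,0,0,0,0],[0,0,0,0,0,0],[0,0,0,0,0,0]]'|grep -E 'pos|cont'; python3 -m jog '[[0,0,0,0,0,0],[0,0,0,0,0,0],[0,0,0,0,0,0],[0,0,0,0,0,0],[0,0,0,0,0,0],[0,0,-15,0,0,0],[0,0,-30,0,0,0],[0,0,-40,0,0,0],[0,0,-40,0,0,0],[0,0,-30,0,0,0],[0,0,0,0,0,0],[0,0,0,0,0,0]]' 75
python3 -m jog '[[30,30,-10,0,0,0],[35,40,0,0,0,0],[35,40,0,0,0,0],[0,40,0,0,0,0],[0,40,0,0,0,0],[0,40,0,0,0,0],[0,40,0,0,0,0],[0,0,0,0,0,0],[0,0,0,0,0,0]]'|grep -E 'time|pos|cont'
python3 - <<'E'
from h import *
for n in("top","scene"):
  im=bot.capture(n);cv2.imwrite(f"pics/end_{n}.png",im[:,:,::-1])
  for t,z in(("pack",65),("bottle",108)):
    for r in bot.outline_of(t,n)[:3]:
      ys,xs=np.nonzero(r["mask"]);print(n,t,round(r["p"],2),r["pixel"],at(n,r["pixel"],z)[:2],xs.min(),xs.max(),ys.min(),ys.max())
c=proj("top",[[606+a*1-b*.035,-35.9+b+a*.035,65] for a in(-55,55) for b in(-30,30)]);print("expected top home",c.round(1).tolist())
c=proj("scene",[[450,-185,0],[450,-185,108]]);print(c)
E
```

```text
tool_pos: [605.0, -35.9, 40.8]
contact_force: [-3.9, -0.8, -3.4]
time: 35.25
tool_pos: [605.2, -35.9, 196.4]
tcp_rot: [-3.141, 0.001, -3.107]
contact_force: [-0.4, -0.6, -1.1]
grip_width: 68.7
finger_force: 0.0
time: 36.15
tool_pos: [499.2, 226.2, 204.3]
contact_force: [0.4, -0.5, 0.0]
top pack 0.9 [287.4, 181.2] [595.7 -26.4] 281 298 164 194
top bottle 0.57 [327.8, 223.0] [ 442.8 -163.4] 325 337 216 226
top bottle 0.51 [272.9, 233.8] [408.5  30.8] 268 279 227 238
scene pack 0.86 [295.4, 201.0] [596.1 -34.6] 279 311 185 223
scene pack 0.81 [185.3, 158.7] [575.8 386.6] 169 201 144 169
scene bottle 0.78 [321.1, 259.6] [ 398.8 -212.6] 309 327 240 275
expected top home [[299.1, 193.0], [282.5, 193.9], [297.4, 162.8], [280.9, 163.7]]
[[315.62107448 268.14264562]
 [320.26313497 242.07513766]]
```

The top view puts the pack at the expected home outline (281–298, 164–194 against a predicted 281–299, 163–194), and the bottle is still standing. Handing in.

```bash
python3 -c "
from plant import bot;print(bot.close_job())"
```

```text
the job is handed in; nothing more can be done
None
```

The bottle stands upright on the table clear of the shoe, and the larger pack is fully home against the end stop and released. It held firm at 25 N and its outline matches home, but I inferred the detent clicks from the push forces instead of reading them. An early grip attempt tilted the bottle about 12° on the shoe before it righted itself; the job was handed in at about 36 s, with the smaller pack, timer, cutter and jar never approached.

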